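Gather the wooden slices in their lidded dish and open it

ROBOT

A 6-joint arm with a two-finger parallel gripper is mounted at the origin on the work surface. World frame = base frame: x ahead of the robot, y to its left, z up, the work surface at z = 0. Lengths are in m, angles in degrees, forces in N, time in s.
With the tool pointing down it reaches from about 0.4 to 0.825 m from the base axis. Payload 7 kg.
Tool frame: the origin (TCP) lies midway between the tips of the shut fingers; the grasp point (between the pads) lies 19 mm behind it; z points along the fingers, y is the direction in which the jaws open and shut (so a half turn about z gives the same grasp; the last joint's range is limited). The gripper opens to 88 mm and grips with 3 to 60 N. Pads are 19 mm wide; open, the fingers measure 130 mm over their backs; the gripper's body (78 mm by 193 mm) begins 47 mm behind the grasp point.
Start: joints at [85.033, 20.546, 0.682, 0, -70.136, -16.507], TCP at [0.247, 0.628, 0.227] pointing down, gripper open.
Joint ranges: [-176.03, 176.03], [-82.01, 121.73], [-58.28, 71.71], [-173.87, 95.51], [-174.79, -0.11], [-173.66, 173.66]. Speed limits (degrees/s): [136.94, 136.94, 172.46, 180, 180, 180].

INTERFACE

Orientations are given as a 3x3 rotation matrix whose columns are the frame's x, y, z axes.
In Python, from rig import robot gives the robot as it stands. Calls block until the motion is done:
- robot.goto(position, orientation): joint-space move of the TCP to a pose.
- robot.servo_line(position, ori=None, speed=0.15): straight line of the TCP; ori=None keeps the orientation; speed is the mean speed in m/s.
- robot.movej(angles): joint-space move.
- robot.move_gripper(opening): opening from 0.0 (shut) to 1.0 (fully open); the grip force is fixed at half the most; returns when the fingers have stopped.
- robot.dwell(seconds).
- robot.ik(position, orientation): joint angles nearest the present ones, or None.
- robot.grab_frame(name): name is "scene" or "side" or "wrist"; returns (picture, depth): 420x560x3 uint8, red, green, blue; 420x560 float32, m along the optical axis (not along the pixel's ray), 0 where there is no reading.
- robot.camera_info(name): a dict with "vfov" (degrees; the focal length in pixels is half the picture's height over the tangent of half this angle, whatever the lens; pixels are square), "cx", "cy" (the principal point, pixels), "k1" (the pictures are not rectified: a ray, as slopes to the right and down, at radius r is drawn at 1 + k1 r^2 times it, then the intrinsics apply), "view" (4x4, takes a point from world to camera coordinates); the wrist camera has in their place "T_tool_cam" (4x4, takes a point from camera to tool coordinates, whose origin is the TCP and whose axes are the flange's). Camera axes: x right, y down, z forward; pixel columns grow to the right and rows downward; lengths in m; the calibration is good to about 2 mm. A picture is of the moment at which its call begins: read the wrist's pose just before it. camera_info takes no time and is no camera call.
A pose or a line that the arm cannot do raises robot.Unreachable and nothing moves.
- robot.job_done(): hands the job in, once; it reports no verdict.
Readings, each from a call of its own:
- robot.read_t(): time.
- robot.read_qpos(): joint angles.
- robot.read_qvel(): joint speeds.
- robot.read_effort(): joint torques, N m.
- robot.read_position(): TCP position.
- robot.read_tcp_rot(): TCP orientation.
- robot.read_force(): force on the tool from outside, world axes, zero at the start.
- robot.read_ft_torque(): the same for the moment, N m.
- robot.read_grip_width(): opening from 0.0 (shut) to 1.0 (fully open).
Only numpy, scipy, OpenCV 4.12 (cv2) and the standard library are available. Lean on these libraries where they do the work, as an engineer would, in place of code of your own. Each camera call takes 0.05 s, during which the arm holds its last target.

TASK

Bring the lidded dish over to the middle of the round wooden board, and with its loose lid on tilt it on the way so that all four wooden slices slide onto the green end of its floor. Set it down gently and flat on the board with the lid still on; only then take the lid off by its red knob and lay it gently, knob up, in the middle of the dark blue mat, leaving the slices gathered on the green and everything else on the bench undisturbed.

Things in the scene. Friction and masses are not known exactly. Their poses are not given: they have to be found in the camera images.
- dish: open dark brown wooden dish, 182 long (x) x 62 wide (y) x 40 high (z) mm, walls and floor 4 mm thick, about 0.3 kg; origin at the centre of its underside. Its +x end is painted green: the end wall, the floor from x = +7 mm to x = +87 mm in the dish's own frame, and the side walls beside it; the other end and floor are brown. It can be picked up across its 62 mm width with the fingers astride the lid, and starts flat on the bench at any yaw with the lid on
- lid: loose clear lid, not fastened: plate 178 x 58 x 4 mm with a lip 5 mm deep below it (170 x 50 mm over its outside) that drops into the dish's mouth with 2 mm play all round, and a red bar knob on top, 44 long (x) x 16 wide (y) x 28 mm high; about 0.1 kg. Origin at the centre of the lip's underside: 35 mm above the dish's underside when seated; knob from 9 to 37 mm above this origin. It stays on by its lip when the dish is tilted endways up to about 40 degrees
- lid_seat (a point): centre of the underside of the lid's plate, 5 mm above the lid's origin; coincides with dish_rim (within the play) when the lid is seated
- lid_knob (a point): middle of the red knob, 23 mm above the lid's origin (58 mm above the dish's underside when seated); x along the knob's 44 mm length and the lid's length, y across its 16 mm width
- dish_rim (a point): centre of the dish's mouth, level with the rim, 40 mm above the dish's underside
- slice0: pale round wooden slice, diameter 24 mm, 12 mm thick, 12 g, waxed; lies flat and loose inside the dish, seen through the clear lid; origin at the centre of its underside. The waxed slices start to slide at a tilt of about 11 to 15 degrees; 30 degrees held for a second brings them all down
- slice1: pale round wooden slice, diameter 24 mm, 12 mm thick, 12 g, waxed; lies flat and loose inside the dish, seen through the clear lid; origin at the centre of its underside. The waxed slices start to slide at a tilt of about 11 to 15 degrees; 30 degrees held for a second brings them all down
- slice2: pale round wooden slice, diameter 24 mm, 12 mm thick, 12 g, waxed; lies flat and loose inside the dish, seen through the clear lid; origin at the centre of its underside. The waxed slices start to slide at a tilt of about 11 to 15 degrees; 30 degrees held for a second brings them all down
- slice3: pale round wooden slice, diameter 24 mm, 12 mm thick, 12 g, waxed; lies flat and loose inside the dish, seen through the clear lid; origin at the centre of its underside. The waxed slices start to slide at a tilt of about 11 to 15 degrees; 30 degrees held for a second brings them all down
- board: fixed round pale wooden board with dark rim, diameter 210 mm, 14 mm thick, flat on the bench; origin at the centre of its underside
- board_top (a point): centre of the board's top face, 14 mm above the bench
- mat: fixed dark blue mat, 220 (x) x 110 (y) x 3 mm, flat on the bench; origin at the centre of its underside
- spool: bystander: green wire spool, diameter 52 mm, 40 mm high, standing; origin at the centre of its underside
- tape: bystander: yellow roll of tape, diameter 84 mm, 25 mm high, lying flat; origin at the centre of its underside
- offcut: bystander: dark wood offcut 70 x 40 x 22 mm; origin at the centre of its underside
- bottle: bystander: amber glass bottle, diameter 66 mm, 210 mm tall, standing; origin at the centre of its underside
- mug: bystander: blue mug, diameter 80 mm, 90 mm high; origin at the centre of its underside
- hammer: bystander: hammer with pale handle, lying at the right side of the bench, about 0.3 m long
- brush: bystander: brush lying at the far edge of the bench, about 0.2 m long
Mind the look-alikes: they are no part of the job. Leave any purple look-alike of the dish alone.

How it is judged:
By the outcome, as a careful person would: the job done as asked, in the order asked, and still so for the second after the job is handed in, with the robot touching nothing.
It also fails if it takes over 72 s, if anything falls off the work surface, if the arm or the gripper's body presses on something with over 40 N, if the wrist force passes 120 N, or if a joint passes its speed limit or range.

## Working session

There is one attempt and no reset: what is moved stays moved. The work goes in short steps, each a Python script; the robot and the scene stay as the last script left them, time stands still between calls to the robot, and variables do not carry over. Pictures are saved under pics/ and viewed, and the job is handed in when it is done.

```bash
ls; mkdir -p pics
cat > h.py <<'E'
import numpy as np, cv2
from rig import robot
def snap(name,fn):
    T=np.eye(4)
    if name=='wrist':
        T[:3,:3]=np.array(robot.read_tcp_rot());T[:3,3]=robot.read_position()
    im,d=robot.grab_frame(name); ci=robot.camera_info(name)
    cv2.imwrite('pics/%s.png'%fn,cv2.cvtColor(im,cv2.COLOR_RGB2BGR))
    C=T@np.array(ci['T_tool_cam']) if name=='wrist' else np.linalg.inv(np.array(ci['view']))
    np.savez('pics/%s.npz'%fn,im=im,d=d,C=C,k=[ci['vfov'],ci['cx'],ci['cy'],ci['k1']])
    return im,d,C
class View:
    def __init__(s,fn):
        z=np.load('pics/%s.npz'%fn); s.im=z['im'];s.d=z['d'];s.C=z['C'];v,s.cx,s.cy,s.k1=z['k']
        s.f=210/np.tan(np.radians(v)/2)
        s.K=np.array([[s.f,0,s.cx],[0,s.f,s.cy],[0,0,1.]])
    def slopes(s,uv):
        uv=np.atleast_2d(np.asarray(uv,float))
        p=cv2.undistortPoints(uv.reshape(-1,1,2),s.K,np.array([s.k1,0,0,0,0.])).reshape(-1,2)
        return np.c_[p,np.ones(len(p))]
    def plane(s,uv,z):
        r=s.slopes(uv)@s.C[:3,:3].T; o=s.C[:3,3]
        return o+r*((z-o[2])/r[:,2])[:,None]
    def cloud(s):
        h,w=s.d.shape; u,v=np.meshgrid(np.arange(w),np.arange(h))
        r=s.slopes(np.c_[u.ravel(),v.ravel()])*s.d.reshape(-1,1)
        return (r@s.C[:3,:3].T+s.C[:3,3]).reshape(h,w,3)
    def proj(s,P):
        P=np.atleast_2d(P); c=(P-s.C[:3,3])@s.C[:3,:3]; q=c[:,:2]/c[:,2:]
        q=q*(1+s.k1*(q**2).sum(1,keepdims=True)); return q*s.f+[s.cx,s.cy]
E
python3 - <<'E'
from h import *
for n in('scene','side','wrist'):
    im,d,C=snap(n,n+'0');print(n,C.round(3).tolist(),robot.camera_info(n)['vfov'],d[d>0].min(),d.max())
print(np.array(robot.read_tcp_rot()).round(3),robot.read_t())
E
```

```text
pics
scene [[0.839, 0.321, -0.44, 1.086], [0.545, -0.512, 0.665, -0.9], [-0.012, -0.797, -0.604, 0.876], [0.0, 0.0, 0.0, 1.0]] 49.589330301116185 0.8110075 3.5554757
side [[-0.964, -0.157, 0.215, 0.118], [-0.266, 0.551, -0.791, 1.428], [0.005, -0.819, -0.573, 1.096], [0.0, 0.0, 0.0, 1.0]] 46.24921097274599 0.82099134 3.999576
wrist [[-0.366, -0.889, -0.275, 0.322], [-0.931, 0.35, 0.107, 0.6], [0.001, 0.295, -0.955, 0.383], [0.0, 0.0, 0.0, 1.0]] 61.62953395164076 0.058531623 1.3956236
[[ 0.931 -0.366 -0.   ]
 [-0.366 -0.931 -0.001]
 [ 0.     0.001 -1.   ]] 0.15
```

View pics/scene0.png

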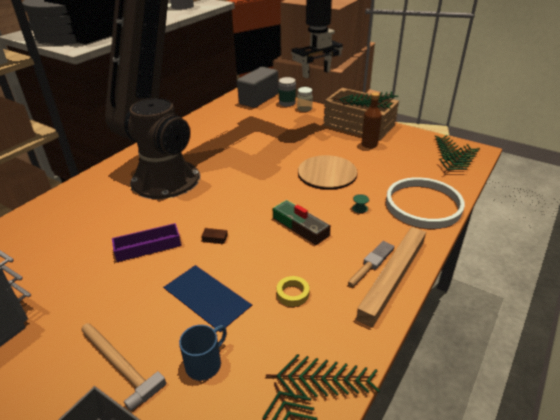

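View pics/side0.png

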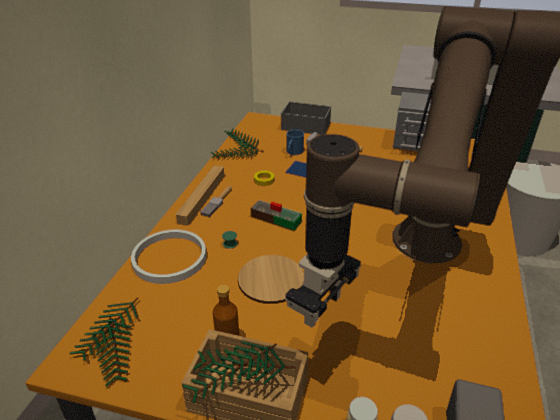

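View pics/wrist0.png

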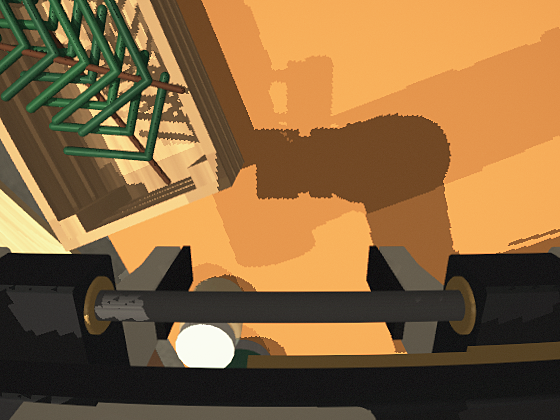

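The scene view shows the dish at about (300,221) with its red knob at (301,211), the board at (328,172), the mat at (207,296) and the purple decoy at (146,242). The wrist view doesn't reach the dish yet. I'll measure next.

```bash
cat > meas.py <<'E'
from h import *
def masks(im):
    h=cv2.cvtColor(im,cv2.COLOR_RGB2HSV).astype(int);H,S,V=h[...,0],h[...,1],h[...,2]
    return dict(red=((H<6)|(H>174))&(S>190)&(V>110), blue=(H>100)&(H<118)&(S>150)&(V>40),
      yellow=(H>24)&(H<34)&(S>170)&(V>120), green=(H>60)&(H<90)&(S>100)&(V>30), pale=(H>8)&(H<24)&(S>60)&(S<185)&(V>120))
E
python3 - <<'E'
from meas import *
for n in('scene0','side0'):
    v=View(n);P=v.cloud()
    for k,m in masks(v.im).items():
        nn,L,st,ce=cv2.connectedComponentsWithStats(m.astype(np.uint8))
        for i in range(1,nn):
            if st[i,4]<25: continue
            q=P[(L==i)&(v.d>0)]
            md=np.median(q,0)
            if abs(md[1])>.8 or md[0]<0.1 or md[0]>1.2 or md[2]>.3: continue
            print(n,k,st[i],ce[i].round(),md.round(3),q.min(0).round(3),q.max(0).round(3))
E
```

```text
scene0 red [295 205  12   8  46] [301. 209.] [0.546 0.022 0.07 ] [0.523 0.014 0.063] [0.563 0.03  0.074]
scene0 green [353 100  17   5  43] [363. 102.] [0.425 0.702 0.12 ] [0.387 0.677 0.114] [0.444 0.739 0.125]
scene0 green [355 196  12  16  98] [361. 201.] [0.659 0.198 0.037] [0.637 0.177 0.001] [0.674 0.219 0.043]
scene0 green [274 209  17  18 141] [282. 218.] [0.488 0.007 0.022] [ 0.453 -0.005  0.005] [0.523 0.016 0.04 ]
scene0 pale [327  88  23  14  66] [336.  94.] [0.278 0.76  0.109] [-0.101  0.655 -0.239] [0.304 1.474 0.116]
scene0 pale [380 109  10   6  31] [384. 112.] [0.525 0.681 0.109] [0.47  0.607 0.047] [0.536 0.818 0.141]
scene0 pale [    0   122   506   298 89171] [224. 273.] [ 0.458 -0.263 -0.001] [-1.23  -0.82  -0.768] [0.955 2.328 0.169]
scene0 pale [ 391  186   68   33 1606] [424. 203.] [ 0.819  0.344 -0.001] [ 0.713  0.218 -0.009] [0.927 0.44  0.032]
scene0 pale [282 285  22  12 163] [292. 291.] [ 0.662 -0.213 -0.001] [ 0.638 -0.251 -0.006] [ 0.694 -0.195  0.026]
scene0 pale [442 284  15  18  64] [451. 295.] [ 0.94   0.759 -0.752] [ 0.916  0.711 -0.762] [ 0.973  0
[... 4546 characters left out ...]
508 0.61  0.209] [0.496 0.599 0.205] [0.52  0.626 0.213]
side0 pale [198 329  76  23 329] [227. 338.] [0.498 0.669 0.11 ] [ 0.358  0.583 -0.008] [0.582 0.729 0.119]
side0 pale [ 223  345   84   66 1085] [276. 388.] [0.315 0.744 0.108] [0.272 0.659 0.003] [0.46  0.824 0.115]
side0 pale [212 373   8   5  27] [215. 375.] [0.5   0.718 0.009] [0.456 0.712 0.004] [0.511 0.795 0.121]
side0 pale [275 374  11  10  49] [280. 379.] [0.337 0.685 0.009] [0.321 0.671 0.003] [0.351 0.696 0.012]
side0 pale [265 385   6  10  27] [268. 389.] [0.358 0.72  0.01 ] [0.354 0.707 0.005] [0.363 0.737 0.012]
side0 pale [348 396  30  24  61] [366. 403.] [ 0.115  0.685 -0.001] [ 0.087  0.665 -0.006] [0.157 0.761 0.09 ]
```

Run:
```python
from meas import *
R=np.array([[1,0,0],[0,-1,0],[0,0,-1.]])
for tag,p in(('board',[.38,.36,.30]),('dish',[.45,.03,.28])):
    robot.goto(p,R); snap('wrist','w_'+tag); print(robot.read_t(),robot.read_position())
snap('scene','scene1');snap('side','side1')
a=[cv2.imread('pics/%s.png'%n) for n in('w_board','w_dish','scene1')]
cv2.imwrite('pics/sc1big.png',cv2.resize(a[2][180:400,100:400],None,fx=2.6,fy=2.6,interpolation=3))
```

```text
1.375 [0.37976367 0.3608131  0.29951253]
2.7 [0.45031094 0.03098331 0.27998512]
```

View pics/w_board.png

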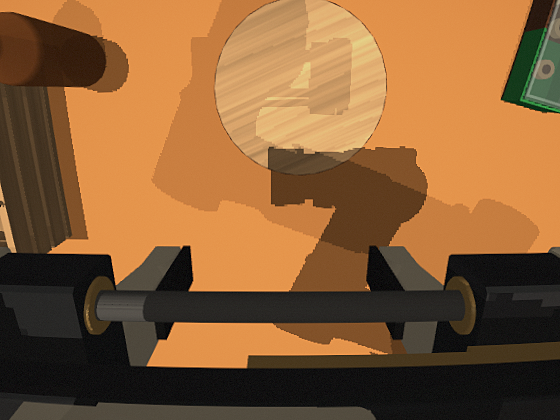

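View pics/w_dish.png

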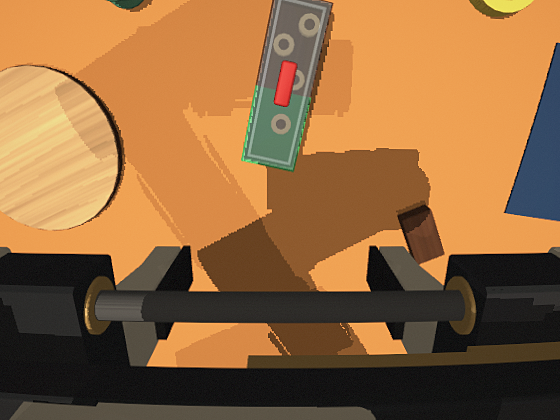

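View pics/sc1big.png

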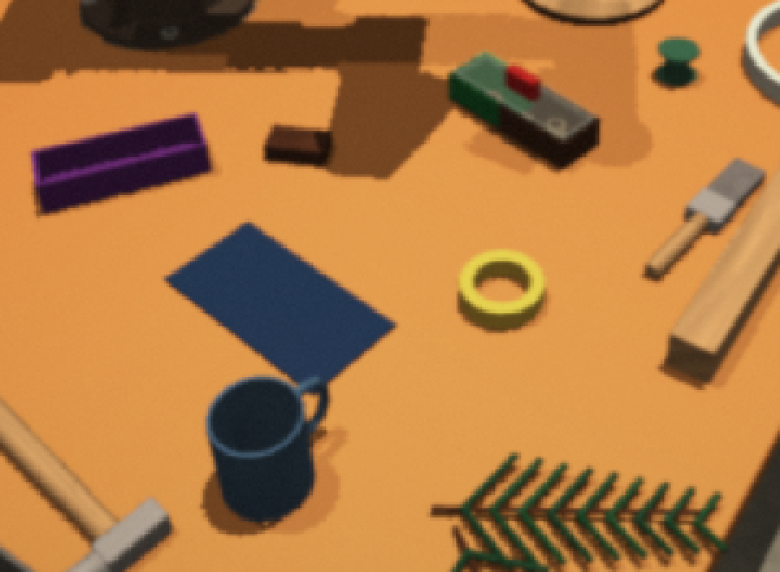

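The wrist board view shows the board complete, centred near (301,87). The dish view shows the green end down at (268,130), the knob at (285,83), one slice on the green and three on the brown. The enlarged scene view shows the mat with the mug just beyond its far long edge. Next I'll turn these into positions.

Run:
```python
from meas import *
def comp(m,pt=None):
    nn,L,st,ce=cv2.connectedComponentsWithStats(m.astype(np.uint8))
    return L==(1+np.argmax(st[1:,4]))
def hullpts(m):
    c=max(cv2.findContours(m.astype(np.uint8),0,cv2.CHAIN_APPROX_NONE)[0],key=cv2.contourArea);return c.reshape(-1,2).astype(float)
def circ(P):
    A=np.c_[2*P,np.ones(len(P))];s=np.linalg.lstsq(A,(P**2).sum(1),rcond=None)[0];return s[:2],np.sqrt(s[2]+s[:2]@s[:2])
# board: depth-based top face
for n in('w_board','w_dish','side1','scene1'):
    v=View(n);P=v.cloud();m=(abs(P[...,2]-.014)<.005)&(v.d>0)&(np.hypot(P[...,0]-.48,P[...,1]-.35)<.14)
    m=cv2.morphologyEx(m.astype(np.uint8),cv2.MORPH_OPEN,np.ones((3,3)))
    h=cv2.convexHull(hullpts(comp(m)).astype(np.float32)).reshape(-1,2)
    h=h[(h[:,0]>2)&(h[:,1]>2)]
    print(n,'board',circ(v.plane(h,.014)[:,:2]),np.median(P[m>0],0).round(4))
v=View('w_dish');P=v.cloud();M=masks(v.im)
# knob
for n in('w_dish','scene1','side1'):
    w=View(n);m=comp(masks(w.im)['red']);Q=w.cloud()[m];Q=Q[abs(Q[:,2]-.072)<.006] if n=='w_dish' else Q
    print(n,'knob',Q.min(0).round(4),Q.max(0).round(4),np.median(Q,0).round(4))
    if n=='w_dish':
        r=cv2.minAreaRect((Q[:,:2]*1000).astype(np.float32));print(r,len(Q))
# dish top
m=(P[...,2]>.028)&(P[...,2]<.052)&(v.d>0)&(np.hypot(P[...,0]-.545,P[...,1]-.025)<.11)
m=comp(m);Q=P[m];print('dishtop',np.percentile(Q[:,2],[5,50,95]))
h=hullpts(m);r=cv2.minAreaRect((v.plane(h,.040)[:,:2]*1000).astype(np.float32));print(r,cv2.boxPoints(r), h.min(0),h.max(0))
g=P[M['green']&m];print('green c',g.mean(0))
# mat
for n in('w_dish','scene1','side1'):
    w=View(n);Pc=w.cloud();h=cv2.cvtColor(w.im,cv2.COLOR_RGB2HSV)
    m=(h[...,0]>98)&(h[...,0]<120)&(h[...,1]>110)&(abs(Pc[...,2])<.011)&(abs(Pc[...,1]+.27)<.2)&(Pc[...,0]<.85)
    if m.sum()<50: continue
    m=comp(m);c=hullpts(m);X=w.plane(c,.003)[:,:2]*1000;r=cv2.minAreaRect(X.astype(np.float32));print(n,'mat',r,cv2.boxPoints(r).round().tolist(),c.min(0),c.max(0))
    mm=(h[...,0]>98)&(h[...,0]<120)&(h[...,1]>90)&(Pc[...,2]>.015)&(abs(Pc[...,1]+.35)<.25)&(Pc[...,0]<.9)&(Pc[...,0]>.3)
    if mm.sum()>30:q=Pc[mm];print(n,'mug',q.min(0),q.max(0),np.percentile(q,[2,98],axis=0))
```

```text
w_board board (array([0.46593855, 0.33636294]), np.float64(0.10475010404800862)) [0.4711 0.3366 0.0135]
w_dish board (array([0.46644045, 0.33374176]), np.float64(0.10491342486923161)) [0.4678 0.3156 0.0134]
side1 board (array([0.46689321, 0.34181598]), np.float64(0.10441463009802007)) [0.4649 0.3478 0.0128]
scene1 board (array([0.46913465, 0.33119507]), np.float64(0.10470498148903087)) [0.4716 0.3282 0.0129]
w_dish knob [0.5201 0.0157 0.0678] [0.5633 0.0375 0.073 ] [0.5376 0.0254 0.071 ]
((541.84326171875, 26.82294464111328), (15.003378868103027, 42.79173278808594), 77.82996368408203) 223
scene1 knob [0.524  0.0114 0.0651] [0.5617 0.0322 0.0742] [0.5446 0.0217 0.0699]
side1 knob [0.1175 0.0217 0.0667] [0.5617 1.4282 1.0958] [0.5437 0.0311 0.0698]
dishtop [0.04005279 0.04344035 0.04484664]
((541.2481079101562, 26.48671531677246), (62.591068267822266, 183.27862548828125), 77.67913055419922) [[445.04138   15.466549]
 [624.09875  -23.642588]
 [637.45483   37.50688 ]
 [458.39746   76.61602 ]] [241.   0.] [332. 172.]
green c [0.48328013 0.04387432 0.0405553 ]
w_dish mat ((477.80755615234375, -291.9209289550781), (232.9103240966797, 78.97787475585938), 12.273255348205566) [[356.0, -278.0], [372.0, -355.0], [600.0, -306.0], [583.0, -229.0]] [505.  43.] [559. 220.]
scene1 mat ((485.79168701171875, -345.8973693847656), (103.0677719116211, 210.68710327148438), 81.80059051513672) [[374.0, -382.0], [583.0, -412.0], [597.0, -310.0], [389.0, -280.0]] [165. 267.] [249. 326.]
scene1 mug [ 0.5699596  -0.5435332   0.01510698] [ 0.65024292 -0.43131718  0.09307507] [[ 0.57230623 -0.54207677  0.01702876]
 [ 0.64883476 -0.44960011  0.08933639]]
side1 mat ((484.8208312988281, -336.10247802734375), (99.4247817993164, 210.75692749023438), 82.23399353027344) [[374.0, -371.0], [583.0, -400.0], [596.0, -301.0], [387.0, -273.0]] [287. 163.] [340. 182.]
```

```bash
cat >> h.py <<'E'
def yawR(deg,tilt=0.):
    a=np.radians(deg);t=np.radians(tilt);x=np.array([np.cos(a),np.sin(a),0]);u=np.array([0,0,1.])
    X=np.cos(t)*x+np.sin(t)*u;Z=-np.cos(t)*u+np.sin(t)*x
    return np.c_[X,np.cross(Z,X),Z]
def st(s=''):
    print(s,'t',round(robot.read_t(),2),'p',np.round(robot.read_position(),4),'F',np.round(robot.read_force(),1),'w',round(robot.read_grip_width(),3),'j',np.round(robot.read_qpos(),0))
E
python3 - <<'E'
from h import *
R=yawR(-12.3); c=np.array([.5415,.0266])
robot.goto([*c,.16],R);st()
robot.servo_line([*c,.05],speed=.15);st()
robot.servo_line([*c,.012],speed=.05);st()
snap('wrist','w_pre')
robot.move_gripper(0.0);st()
q=robot.read_qpos()
# reach checks
for p,y,t in(([.47,.30,.25],-12.3,33),([.47,.335,.2],-12.3,0),([.466,.335,.026],-12.3,0),([.485,-.341,.05],-8.1,0),([.466,.335,.026],0,0),([.466,.335,.25],0,33)):
    k=robot.ik(p,yawR(y,t));print(p,y,t,None if k is None else np.round(k))
E
```

```text
t 3.45 p [0.5415 0.0268 0.1605] F [-0.  -0.3 -0. ] w 1.0 j [ 24.  11. -21.   0. -57.  54.]
 t 4.33 p [0.5423 0.027  0.0514] F [ 0.  -0.4 -0.2] w 1.003 j [ 24.  19. -29.   0. -43.  54.]
 t 5.24 p [0.5417 0.0266 0.0121] F [-0.1 -0.  -0.1] w 1.001 j [ 24.  22. -30.   0. -38.  54.]
 t 5.84 p [0.5414 0.0263 0.0122] F [-0.9 -2.3  2.6] w 0.705 j [ 24.  22. -31.   0. -38.  54.]
[0.47, 0.3, 0.25] -12.3 33 [ 70.  -1. -46.  45. -50. -24.]
[0.47, 0.335, 0.2] -12.3 0 [ 55.  12. -14.   0. -63.  23.]
[0.466, 0.335, 0.026] -12.3 0 [ 55.  23. -26.   0. -41.  22.]
[0.485, -0.341, 0.05] -8.1 0 [-16.  23. -22.   0. -45.  98.]
[0.466, 0.335, 0.026] 0 0 [ 55.  23. -26.   0. -41.  35.]
[0.466, 0.335, 0.25] 0 33 [ 69.  -2. -48.  49. -43. -16.]
```

View pics/w_pre.png

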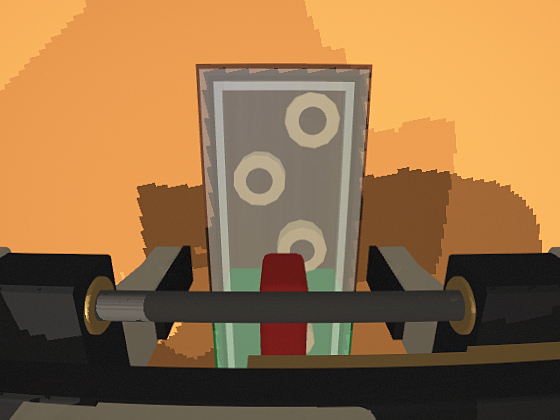

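The wrist view shows the dish centred between the fingers, with the knob under the palm and the lid seated. The grip width of 62 mm matches the dish. Now I'll lift and tilt.

Run:
```python
from h import *
c=[.5415,.0266]
robot.servo_line([*c,.05],speed=.04);st('lift')
robot.servo_line([*c,.22],speed=.15);st()
robot.servo_line([.50,.20,.24],speed=.12);st()
robot.servo_line([.475,.31,.25],ori=yawR(-12.3,16),speed=.08);st()
robot.servo_line([.466,.335,.26],ori=yawR(-12.3,32),speed=.025);st('tilt')
robot.dwell(1.5)
snap('wrist','w_tilt');snap('side','s_tilt');snap('scene','c_tilt')
a=cv2.imread('pics/s_tilt.png')[120:320,150:400];b=cv2.imread('pics/w_tilt.png')
cv2.imwrite('pics/tilt2.png',np.hstack([cv2.resize(a,(525,420)),b[:,180:400]]))
st()
```

```text
lift t 6.94 p [0.5413 0.0265 0.0498] F [ 0.   0.1 -6. ] w 0.704 j [ 24.  19. -29.  -0. -43.  54.]
 t 8.22 p [0.5408 0.0265 0.2189] F [ 0.5 -0.1 -5.6] w 0.708 j [ 24.   8. -17.  -0. -65.  54.]
 t 9.87 p [0.5001 0.1995 0.2399] F [-0.3  0.3 -5.5] w 0.702 j [ 43.   7. -15.   0. -67.  35.]
 t 11.43 p [0.4751 0.3098 0.25  ] F [ 0.1 -0.2 -6.1] w 0.708 j [ 63.   3. -28.  19. -56.   5.]
tilt t 12.72 p [0.4661 0.335  0.2601] F [-0.3 -0.2 -4.8] w 0.706 j [ 72.   1. -41.  42. -52. -22.]
 t 14.37 p [0.466 0.335 0.26 ] F [ 0.5  0.  -5.8] w 0.705 j [ 72.   1. -41.  42. -52. -22.]
```

View pics/tilt2.png

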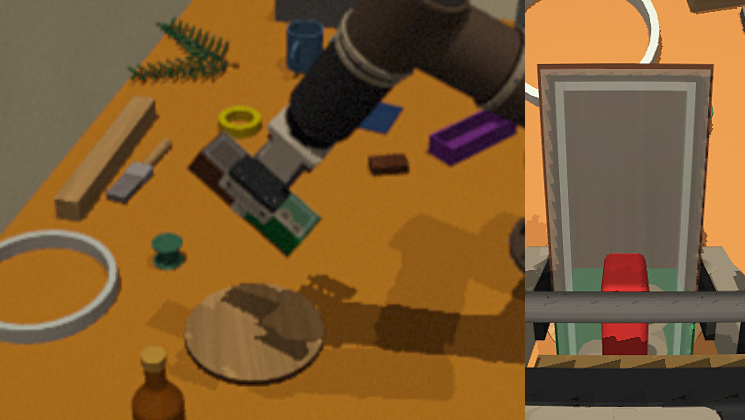

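The side view shows the dish tilted green end down with the lid on. The wrist view shows the brown floor empty, so all the slices have slid. I'll level off and set it down.

Run:
```python
from h import *
b=[.466,.335]
robot.servo_line([*b,.22],ori=yawR(-12.3,0),speed=.02);st('level')
snap('wrist','w_lvl')
robot.servo_line([*b,.06],speed=.1);st()
robot.servo_line([*b,.030],speed=.03);robot.dwell(.3);st()
z=.030; f0=robot.read_force()[2]
while z>.0245:
    z-=.0005;robot.servo_line([*b,z],speed=.01);f=robot.read_force()[2];print(round(z,4),round(robot.read_position()[2],4),round(f,2))
    if f>f0+2.5: break
st()
v=View('w_lvl');P=v.cloud();h=cv2.imread('pics/w_lvl.png')
cv2.imwrite('pics/lvl2.png',h)
```

```text
level t 16.52 p [0.4658 0.335  0.2202] F [ 0.6 -0.  -5.6] w 0.708 j [ 55.  11. -13.   0. -66.  22.]
 t 18.32 p [0.4663 0.3354 0.0606] F [-0.5  0.8 -5.2] w 0.7 j [ 55.  20. -24.   0. -46.  22.]
 t 19.77 p [0.466  0.3351 0.0301] F [-0.3  0.3 -4.8] w 0.701 j [ 55.  23. -26.  -0. -42.  22.]
0.0295 0.0295 -4.36
0.029 0.0289 -5.6
0.0285 0.0285 -5.77
0.028 0.028 -5.68
0.0275 0.0274 -5.4
0.027 0.027 -6.01
0.0265 0.0265 -5.33
0.026 0.0262 -1.95
 t 21.77 p [0.4661 0.3351 0.0262] F [-1.3  0.4 -1.9] w 0.707 j [ 55.  23. -26.   0. -41.  22.]
```

View pics/lvl2.png

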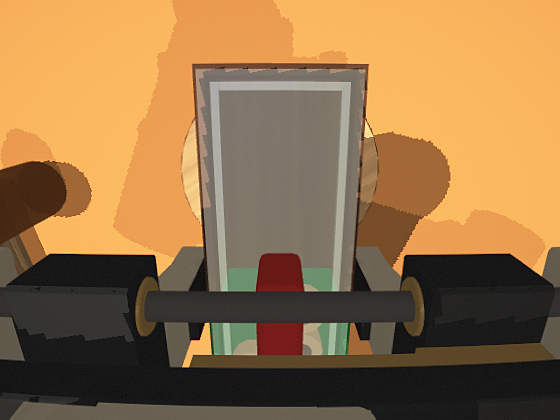

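The dish is touching the board with the slices on the green. I'll release, back off and look.

Run:
```python
from meas import *
b=np.array([.466,.335])
robot.move_gripper(1.0);robot.dwell(.2);st('open')
robot.servo_line([*b,.12],speed=.1)
x=yawR(-12.3)[:2,0]
robot.servo_line([*(b-.085*x),.25],speed=.2);st()
robot.dwell(.2)
snap('wrist','w_placed')
v=View('w_placed');P=v.cloud()
m=masks(v.im)['red']&(abs(P[...,2]-.086)<.006);Q=P[m]
r=cv2.minAreaRect((Q[:,:2]*1000).astype(np.float32));print('knob',r,np.median(Q,0))
m=(P[...,2]>.042)&(P[...,2]<.068)&(v.d>0)&(np.hypot(P[...,0]-b[0],P[...,1]-b[1])<.12)
m=cv2.morphologyEx(m.astype(np.uint8),cv2.MORPH_OPEN,np.ones((3,3)))
c=max(cv2.findContours(m,0,cv2.CHAIN_APPROX_NONE)[0],key=cv2.contourArea).reshape(-1,2).astype(float)
r=cv2.minAreaRect((v.plane(c,.054)[:,:2]*1000).astype(np.float32));print('dish',r,cv2.boxPoints(r).round(),c.min(0),c.max(0))
print(np.percentile(P[m>0][:,2],[5,50,95]))
```

```text
open t 22.64 p [0.466 0.335 0.026] F [-0.1 -0.6  0.3] w 1.001 j [ 55.  23. -26.  -0. -41.  22.]
 t 24.66 p [0.3827 0.3527 0.2489] F [ 1.1  0.7 -0.9] w 1.004 j [ 64.   5. -17.  -0. -68.  13.]
knob ((466.5773010253906, 336.5443115234375), (14.272275924682617, 42.56326675415039), 77.85719299316406) [0.46176307 0.33491013 0.0848458 ]
dish ((460.33880615234375, 337.46630859375), (62.52082824707031, 171.8506622314453), 77.83602905273438) [[370. 325.]
 [538. 289.]
 [551. 350.]
 [383. 386.]] [245.   0.] [312. 183.]
[0.05405472 0.05747791 0.05877128]
```

View pics/w_placed.png

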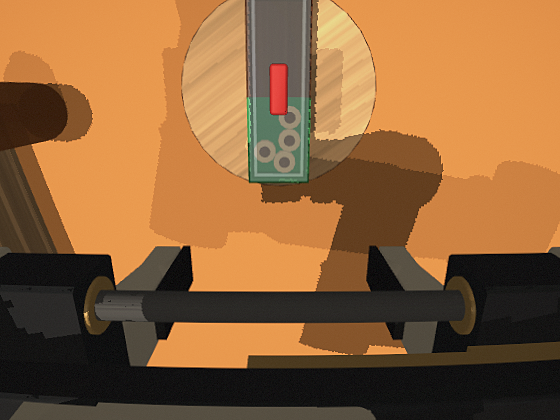

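The wrist view shows the dish on the board with its lid seated. All four slices are on the green, at (265,152), (284,162), (289,141) and (289,117). The scene and side views disagree about the mat by about 10 mm in y, so I'll take a quick wrist look at it before fetching the lid.

Run:
```python
from meas import *
v=View('w_placed');b=np.array([.4663,.3358]);x=-yawR(-12.3)[:2,0]
for u in((265,152),(284,162),(289,141),(289,117)):print('slice dish-x',((v.plane([u],.030)[0,:2]-b)@x*1000).round(1))
robot.goto([.40,-.32,.30],yawR(-8.1));robot.dwell(.2);st()
snap('wrist','w_mat')
v=View('w_mat');P=v.cloud();h=cv2.cvtColor(v.im,cv2.COLOR_RGB2HSV)
m=((h[...,0]>98)&(h[...,0]<120)&(h[...,1]>110)&(abs(P[...,2])<.011)).astype(np.uint8)
c=max(cv2.findContours(m,0,cv2.CHAIN_APPROX_NONE)[0],key=cv2.contourArea).reshape(-1,2).astype(float)
r=cv2.minAreaRect((v.plane(c,.003)[:,:2]*1000).astype(np.float32));print('mat',r,cv2.boxPoints(r).round(1).tolist(),c.min(0),c.max(0))
m=(P[...,2]>.02)&(P[...,2]<.1)&(abs(P[...,1]+.4)<.2)&(P[...,0]>.45);q=P[m];print('tall',len(q),np.percentile(q,[2,98],axis=0) if len(q) else 0)
```

```text
slice dish-x 63.7
slice dish-x 74.6
slice dish-x 52.0
slice dish-x 27.0
 t 27.51 p [ 0.4003 -0.3196  0.3   ] F [-1.2 -0.2  0.1] w 0.999 j [-17.   3. -13.  -0. -75.  99.]
mat ((481.33343505859375, -342.1935729980469), (108.54138946533203, 213.31854248046875), 81.42237091064453) [[367.79998779296875, -379.8999938964844], [578.7000122070312, -411.79998779296875], [594.9000244140625, -304.3999938964844], [384.0, -272.6000061035156]] [246.   0.] [336. 176.]
tall 467 [[ 0.4510804  -0.59976146  0.02013081]
 [ 0.55544175 -0.57551826  0.02693737]]
```

View pics/w_mat.png

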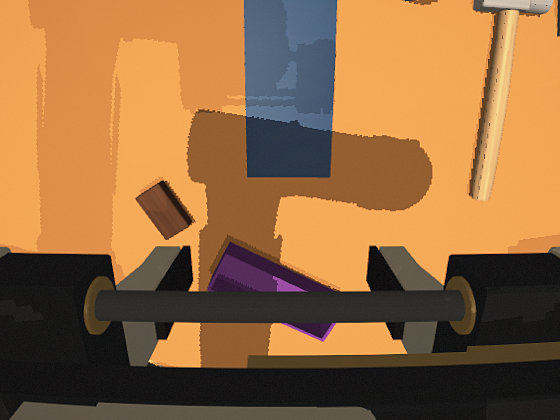

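The mat's far end is clipped at row 0. From its near edge and full length the centre is (0.485, -0.3425) at yaw -8.6, which agrees with the mean of the other views. The slice centres lie at dish x = 27 to 75 mm, all on the green. Next I'll fetch the lid.

Run:
```python
from h import *
k=[.4664,.3358];R=yawR(-12.3)
robot.goto([*k,.15],R);st()
robot.servo_line([*k,.085],speed=.1)
robot.servo_line([*k,.061],speed=.05);robot.dwell(.2);st('at knob')
robot.move_gripper(0.0);st('grip')
robot.servo_line([*k,.075],speed=.03);st()
snap('scene','c_lid');snap('wrist','w_lid')
robot.servo_line([*k,.22],speed=.12);st()
snap('wrist','w_lid2')
```

```text
t 29.96 p [0.4668 0.3352 0.1503] F [-0.5 -0.2 -0.3] w 0.998 j [ 55.  15. -18.   0. -57.  22.]
at knob t 31.59 p [0.4665 0.336  0.0613] F [0.2 0.3 0.8] w 0.998 j [ 55.  20. -24.   0. -46.  22.]
grip t 32.72 p [0.4664 0.3357 0.061 ] F [-1.3 -0.4 -0.1] w 0.179 j [ 55.  20. -24.   0. -46.  22.]
 t 33.33 p [0.4664 0.3358 0.0751] F [-0.2  0.  -1.1] w 0.178 j [ 55.  19. -23.  -0. -48.  22.]
 t 34.79 p [0.466  0.3355 0.2191] F [ 0.2  0.2 -2.4] w 0.179 j [ 55.  11. -13.  -0. -66.  22.]
```

View pics/w_lid2.png

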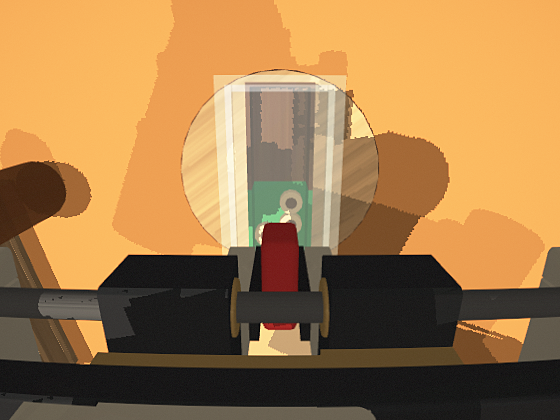

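The lid is held by the knob and the slices are still on the green. Now I'll carry it to the mat.

Run:
```python
from h import *
k=[.4847,-.3425];R=yawR(-8.6)
robot.servo_line([.50,0,.22],speed=.2)
robot.servo_line([*k,.20],ori=R,speed=.2);st()
robot.servo_line([*k,.05],speed=.12)
robot.servo_line([*k,.020],speed=.03);robot.dwell(.3);st()
z=.020;f0=np.mean([robot.read_force()[2] for _ in range(3)])
while z>.0125:
    z-=.0005;robot.servo_line([*k,z],speed=.01);f=robot.read_force()[2];print(round(z,4),round(robot.read_position()[2],4),round(f,2))
    if f>f0+2: break
snap('side','s_lid');st()
```

```text
t 38.54 p [ 0.4848 -0.3419  0.2002] F [ 0.1 -0.  -1.3] w 0.177 j [-16.  14. -12.  -0. -64.  98.]
 t 41.39 p [ 0.4848 -0.3425  0.0201] F [-0.2  0.1 -0.9] w 0.181 j [-16.  25. -23.  -0. -42.  98.]
0.0195 0.0195 -1.26
0.019 0.019 -1.21
0.0185 0.0185 -1.81
0.018 0.018 -1.3
0.0175 0.0175 -1.44
0.017 0.017 -0.68
0.0165 0.0165 -0.83
0.016 0.016 -1.22
0.0155 0.0155 -1.75
0.015 0.015 -0.6
0.0145 0.015 5.63
 t 44.19 p [ 0.4848 -0.3425  0.015 ] F [-1.4  2.4  5.5] w 0.18 j [-16.  25. -24.   0. -41.  98.]
```

Contact came at the expected height of 0.015. I'll release, retreat and check.

Run:
```python
from h import *
k=np.array([.4847,-.3425])
robot.move_gripper(1.0);robot.dwell(.1);st()
robot.servo_line([*k,.14],speed=.1)
x=yawR(-8.6)[:2,0]
robot.servo_line([*(k-.1*x),.26],speed=.2);robot.dwell(.2);st()
snap('wrist','w_fin')
robot.goto([.40,0,.35],yawR(-8.6)); st()
snap('scene','c_fin');snap('side','s_fin')
robot.goto([.38,.353,.27],yawR(-12.3));robot.dwell(.2);snap('wrist','w_fin2');st()
a=cv2.imread('pics/w_fin.png');b=cv2.imread('pics/w_fin2.png')
cv2.imwrite('pics/fin.png',cv2.resize(np.vstack([a[:240],b[:240]]),None,fx=1.2,fy=1.2))
c=cv2.imread('pics/c_fin.png')[150:400,80:400];cv2.imwrite('pics/cfin.png',cv2.resize(c,None,fx=2.3,fy=2.3,interpolation=3))
v=View('w_fin');P=v.cloud()
from meas import masks
m=masks(v.im)['red']&(abs(P[...,2]-.04)<.007);Q=P[m];print('knob',cv2.minAreaRect((Q[:,:2]*1000).astype(np.float32)),np.median(Q,0))
```

```text
t 45.54 p [ 0.4847 -0.3425  0.0145] F [-0.  -0.3  0.1] w 0.999 j [-16.  25. -24.   0. -41.  98.]
 t 48.08 p [ 0.3859 -0.3274  0.2588] F [ 1.3 -0.7 -0.3] w 1.0 j [-18.   3. -17.  -0. -70.  99.]
 t 49.42 p [ 0.4    -0.0004  0.3497] F [ 0.  -0.6  0.1] w 1.002 j [ 29. -10. -18.   0. -82.  53.]
 t 51.12 p [0.3805 0.3523 0.2705] F [ 0.4 -1.2  0.6] w 1.0 j [ 65.   4. -15.   0. -71.  13.]
knob ((484.9952697753906, -340.5722961425781), (14.440340995788574, 42.2363166809082), 81.70556640625) [ 0.48073278 -0.34375797  0.03891175]
```

View pics/fin.png

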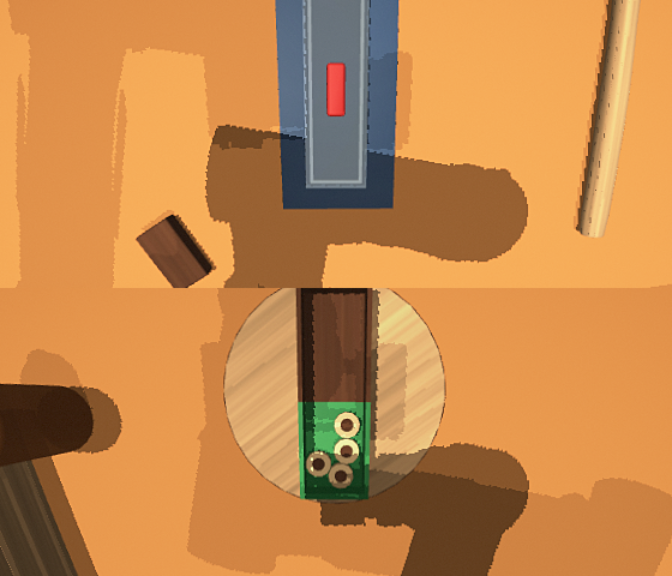

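View pics/cfin.png

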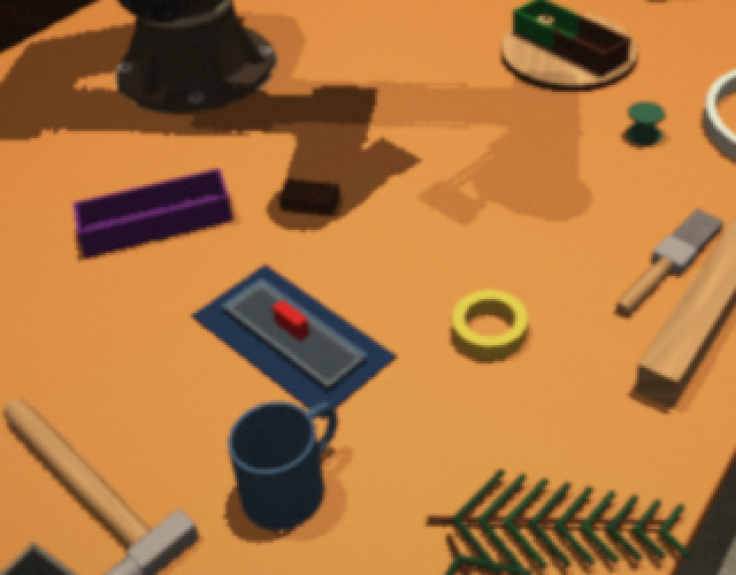

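The lid lies knob up in the middle of the mat. The dish is on the board with all four slices on the green, and the bystanders visible in these views look unmoved.

```bash
python3 -c "
from h import *
robot.job_done();st()"
```

```text
the job is handed in; nothing more can be done
the job is handed in; nothing more can be done
```

The job is done and handed in at about 51 s on the robot's clock, against the 72 s limit; no verdict was reported.

**What I did:** I gripped the dish across its width and tilted it 32° green end down with the lid on, holding it there for 1.5 s. I then levelled it and set it flat on the board, touching down with about 4 N. Only after that did I lift the lid by its red knob and lay it knob up on the mat, touching down with about 7 N.

**Last checks:**
- **Slices:** all four are on the green. Their centres measured 27 to 75 mm along the dish before the lid came off, and the final picture still shows them gathered there.
- **Dish:** set down with the gripper within about 1 mm of the measured board centre, with the knob 1–2 mm from it afterwards.
- **Lid:** the knob is within about 2 mm of the measured mat centre, and the lid lies in line with the mat.
- **Other things:** the scene view shows the other things near the work in place. I compared bystanders by eye only and did not re-measure them.

**What disagreed:** the scene and side cameras differed by about 10 mm in y for both the board and the mat. I used the wrist camera instead, which fell between them. In the wrist view the mat's far end was cut off, so I took its centre from the near edge and the known length. In the wrist pictures the dish's far end was also at the edge of the frame, so its final position rests on the knob and the gripper.

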